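# Lay a plaster cast into the pipe vise and shut the keeper

## Robot

A 6-joint arm with a two-finger parallel gripper is mounted at the origin on the work surface. World frame = base frame: x ahead of the robot, y to its left, z up, the work surface at z = 0. Lengths are in mm, angles in rad, forces in N, time in s.
With the tool pointing down it reaches from about 350 to 875 mm from the base axis. Payload 4.2 kg.
Tool frame: the origin (TCP) lies at the very end of the fingers, on their centre line; the grasp point (between the pads) lies 19 mm behind it; z points along the fingers, y is the direction in which the jaws open and shut (so a half turn about z gives the same grasp; the last joint's range is limited). The gripper opens to 85 mm and grips with 20 to 120 N. Pads are 22 mm wide; open, the fingers measure 114 mm over their backs; the gripper's body (76 mm by 85 mm) begins 54 mm behind the grasp point. The pads swing forward as they close: fully open they stand 13 mm farther back than shut.
Start: joints at [-0.969, 0.385, 0.008, 0, -1.194, -0.259], TCP at [210.093, -588.609, 231.312] pointing down, gripper open.
Joint ranges: [-3.14, 3.14], [-1.21, 2.06], [-1.07, 1.41], [-3.16, 2.05], [-2.99, -0.16], [-3.1, 3.1]. Speed limits (rad/s): [2.79, 2.79, 3.14, 3.14, 3.14, 3.14].

## Interface

Orientations are given as a unit quaternion [x, y, z, w].
In Python, from bench import telemetry, eyes, arm gives the robot as it stands. The module is installed in compiled form; this text tells all that it offers.
- The arm moves only by the tool move_arm, never from a script. Its argument "deltas" is text: rows parted by semicolons, each of 6 numbers parted by spaces: the shift along the tool's x, y, z in cm, then the turn, a rotation vector about the tool's x, y, z in rad. A call has 1 to 12 rows; each row shifts and turns the commanded pose from where the row before left it, along the tool's axes as they then stand; what a row does not reach is not made up. A row lasts 1/8 s, in which the tool goes at most 62.5 mm and 10.7 degrees, less where a joint would pass 70% of its speed; a pose out of reach is approached as far as the arm can. A call is refused whole if a number of a shift passes 6.25 or a number of a turn 0.188, either way. A call with a gripper value outside its range is refused whole. "grip" is the finger opening in cm, from 0 to 8.54, set as the call begins (left out, the last holds). The fingers move at their own pace and stop on an object; the grip force is fixed at half the most. Time passes only in rows, so rows that do not move let the fingers close. It gives the time, the measured TCP pose, the force and the opening at its end, in the units of the state.
- telemetry.read_state(): the state, without advancing time (a new reading comes with each control period).
- eyes.get_image(name): name is "side" or "top"; returns a dict with "pixels" (384x512x3 uint8, blue, green, red), "range_z" (384x512 float32, mm along the optical axis (not along the pixel's ray), 0 where there is no reading), "fx", "fy", "cx", "cy" (pixels), "origin" and "orientation" of the camera in the world. Camera axes: x right, y up, looking along -z (the intrinsics and any distortion apply to the point x, -y, -z); pixel columns grow to the right and rows downward; lengths in mm; the calibration is good to about 2 mm. A picture is of the moment at which its call begins.
- arm.job_done(): hands the job in, once; it reports no verdict.
Trained networks look in a picture, given as the dict that the camera call returned (one of the last four; its "shot" number tells which), for a name from the list of things; names that differ only in an ending like _2 or _b are one class to them, and where a whole thing is asked for, a point or a joint stands for the part that bears it (a point fixed in the world has none). Each returns a list of dicts, best first, with "p" (0 to 1); they miss things now and then, are a little off and sometimes report something else, mostly with a low value. They report only what shows in the picture. A call takes as long as a camera call. They do not tell look-alikes from the thing itself.
- eyes.boxes_of(picture, name): "point" ([x, y, z] in mm, in world coordinates, good to about 4 mm: the middle of the surface that is visible of it).
The state is a dict: "clock": time; "joints": joint angles; "joint_vel": joint speeds; "joint_efforts": joint torques, N m; "position": TCP position; "ee_rot": TCP orientation; "contact_force": force on the tool from outside, world axes, zero at the start; "wrist_torque": the same for the moment, N m; "gripper_width": finger opening in mm.
Only numpy, scipy, OpenCV 4.12 (cv2) and the standard library are available. Lean on these libraries where they do the work, as an engineer would, in place of code of your own. Each camera call takes 0.05 s, during which the arm holds its last target.

## Task

With the fingertips only, tip the tall plaster cast over where it stands by pushing its pipe towards the pipe vise, so that the pipe drops into the vise's slot. Then push the vise's hinged keeper bar over and press it fully down across the pipe. Do not pick up, carry or drag the cast, and leave the other things on the bench undisturbed.

Things in the scene. Friction and masses are not known exactly. Their poses are not given: they have to be found in the camera images.
- cast: White plaster stump (up to 72 mm wide) on a square plywood board (90 x 90 x 12 mm) with a steel pipe standing up out of it; 270 mm high, 0.45 to 0.91 kg, centre of mass about 75 mm up. The only thing with board and pipe. Origin: centre of the board's underside; z up along the pipe, x towards the vise within 0.06 rad, so it tips over the straight board edge that faces the vise.
- pipe (a point): On the pipe's axis, 205 mm above the board's underside; axes as the cast's. The pipe is round, 22 mm thick, from 142 to 270 mm. Pushed at 215 mm height with 1 to 3 N the cast tips without sliding, passes its balance at about 31 degrees (pipe moved 120 mm at that height) and falls by itself; it then lies on the board's edge, pipe almost level.
- vise: Grey pipe vise fixed to the bench: base 100 (x) by 160 (y) by 20 mm, jaws 44 mm long in x, 100 mm high. Origin: centre of the underside; x points away from the standing cast, which is 240 to 260 mm away on the -x side, within 8 mm of the line; y across the slot, to the robot's side; z up.
- slot (a point): Where the pipe's axis lies when seated: middle of the slot, 50 mm above the bench; axes as the vise's. The slot runs along x, is 28 mm wide with its floor at 39 mm; above 52 mm its walls slope out to a funnel 84 mm wide at the top (100 mm).
- keeper_hinge (a point): Hinge axis of the keeper bar, along the vise's x, on the vise's -y side (away from the robot), 60 mm from the slot's middle and 106 mm above the bench; axes as the vise's.
- keeper_end (a point): On the keeper's outer (when shut: upper) face, 100 mm from the hinge; y along the bar to its free end, z out of that face. Steel bar, 118 mm long from the hinge, 26 mm wide, 12 mm thick (6 mm each side of the hinge axis), with a tongue 60 mm from the hinge reaching 42 mm below the axis, into the funnel, just clear of a seated pipe.
- keeper (a joint): Keeper angle, rad: 0 fully shut (level across the slot, top face 112 mm above the bench), 1.57 upright, 1.95 open stop, leaning out to the vise's -y side. Stiff hinge (0.12 N m): stays where it is left, so it must be pushed all the way down.
- stump: Bystander: short plaster stump without a pipe, 76 mm wide, 95 mm high. Origin: on its underside.
- tape: Bystander: roll of paper tape lying flat, 96 mm wide, 36 mm high. Origin: on its underside.
- adapter: Bystander: small metal adapter, 52 mm wide, 42 mm high. Origin: on its underside.
- bottle: Bystander: white bottle, 56 mm wide, 130 mm high. Origin: on its underside.
- tube: Bystander: upright plain aluminium tube, 30 mm wide, 200 mm high, no board under it. Origin: on its underside.
- mallet: Bystander: hammer lying flat. Origin: below its middle, on the bench.
- driver: Bystander: screwdriver lying flat. Origin: below its middle, on the bench.
Things that resemble listed ones, but are neither listed nor needed, are in the scene too. Leave any pink look-alike of the vise alone.

How it is judged:
By the outcome, as a careful person would: the job done as asked, in the order asked, and still so for the second after the job is handed in, with the robot touching nothing.
It also fails if it takes over 51 s, if anything falls off the work surface, if the arm or the gripper's body presses on something with over 40 N, if the wrist force passes 120 N, or if a joint passes its speed limit or range.

## Working session

There is one attempt and no reset: what is moved stays moved. The work goes in short steps, Python scripts to look and compute and a tool call to move; the robot and the scene stay as the last step left them, time stands still between calls to the robot, and variables do not carry over. Pictures are saved under pics/ and viewed, and the job is handed in when it is done.

Besides the shell and the picture viewer there is one more tool, called after "Emit:" as name(argument=value, ...) on one line, values as JSON. move_arm: Moves the arm, as the interface text tells. Its arguments: {"type":"object","properties":{"deltas":{"type":"string"},"grip":{"type":"number"}},"required":["deltas"]}

```bash
mkdir -p pics
cat > h.py <<'E'
import numpy as np, cv2
from scipy.spatial.transform import Rotation as R
from bench import telemetry, eyes, arm
def cloud(im):
    z=im["range_z"].astype(float); v,u=np.indices(z.shape)
    x=(u-im["cx"])/im["fx"]*z; y=-(v-im["cy"])/im["fy"]*z
    P=np.stack([x,y,-z],-1)
    W=P@R.from_quat(im["orientation"]).as_matrix().T+np.array(im["origin"])
    W[z<=0]=np.nan
    return W
E
python3 - <<'E'
from h import *
for n in ["side","top"]:
    im=eyes.get_image(n); cv2.imwrite(f"pics/{n}0.png",im["pixels"])
    print(n,im["origin"],im["orientation"],im["fx"],im["cx"],im["cy"],[k for k in im])
    np.save(n+"0.npy",cloud(im))
    for o in ["cast","pipe","vise","keeper_end","keeper","stump","tube","bottle"]:
        print(o,[(np.round(d["point"]).tolist(),round(d["p"],2)) for d in eyes.boxes_of(im,o)])
print(telemetry.read_state())
E
```

```text
side [ 437.33392707  831.44876562 1139.30048723] [-0.00800306  0.33197877  0.94211181 -0.04638297] 350.4708309752967 258.3564327403076 188.04011368502537 ['pixels', 'range_z', 'fx', 'fy', 'cx', 'cy', 'origin', 'orientation', 'shot']
cast [([515.0, -122.0, 94.0], 0.83)]
pipe [([514.0, -122.0, 90.0], 0.61)]
vise [([272.0, 235.0, 40.0], 0.9), ([533.0, 130.0, 40.0], 0.82), ([312.0, -165.0, 38.0], 0.71), ([699.0, 377.0, 34.0], 0.67)]
keeper_end [([700.0, 364.0, 113.0], 0.67), ([586.0, 120.0, 176.0], 0.64), ([262.0, 222.0, 114.0], 0.62), ([316.0, -179.0, 107.0], 0.44)]
keeper [([700.0, 367.0, 112.0], 0.88), ([262.0, 223.0, 112.0], 0.84), ([586.0, 117.0, 178.0], 0.69), ([315.0, -181.0, 110.0], 0.58)]
stump [([393.0, 14.0, 58.0], 0.94)]
tube [([475.0, -380.0, 117.0], 0.78)]
bottle [([550.0, 275.0, 86.0], 0.92), ([512.0, -123.0, 90.0], 0.24)]
top [ 385.08815684    8.35503475 1472.41549965] [ 0.03660422 -0.02227632 -0.70620807  0.70670649] 445.4253211093615 256.5292648745887 192.83994724426555 ['pixels', 'range_z', 'fx', 'fy', 'cx', 'cy', 'origin', 'orientation', 'shot']
cast [([508.0, -141.0,
[... 597 characters left out ...]
'clock': 0.9, 'joints': array([-9.69374443e-01,  3.84686456e-01,  7.88237746e-03, -1.19363808e-05,
       -1.19401946e+00, -2.58642740e-01]), 'joint_vel': array([ 0.0007574 , -0.00051011, -0.00056045, -0.00128553,  0.00036617,
       -0.00070822]), 'joint_efforts': array([ 4.78729780e-04, -3.92072940e+01,  1.88620985e+01,  4.19059351e+00,
       -2.71880481e-04,  4.56295609e-06]), 'position': array([ 210.1020665 , -588.58867648,  231.31157441]), 'ee_rot': array([-1.70549562e-01,  9.85349099e-01,  1.46790861e-05, -6.27304344e-07]), 'contact_force': array([-0.2974249 ,  0.82563636, -0.14855687]), 'wrist_torque': array([-0.00822726, -0.00831641,  0.06149633]), 'gripper_width': 85.8319257872422}
```

View pics/side0.png

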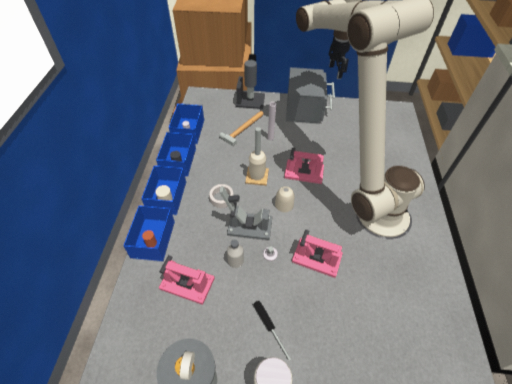

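View pics/top0.png

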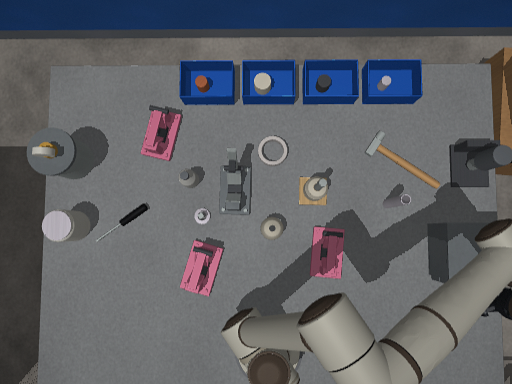

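The side view shows the cast (board and pipe) at (257,155) and the tube, which has no board, at (271,120). The only grey vise is at (250,218). The pink look-alikes are at (305,167), (318,254) and (187,281). In the top view the cast is at (313,190) and the grey vise at (235,187). I'll confirm with an enlarged crop and measure.

Run:
```python
from h import *
a=cv2.imread("pics/side0.png")[100:290,170:330]; b=cv2.imread("pics/top0.png")[100:290,190:350]
c=np.hstack([cv2.resize(x,None,fx=2.5,fy=2.5*1.0,interpolation=cv2.INTER_CUBIC) for x in(a,b)])
cv2.imwrite("pics/crop0.png",c)
T=np.load("top0.npy");S=np.load("side0.npy")
hs=cv2.cvtColor(cv2.imread("pics/top0.png"),cv2.COLOR_BGR2HSV)
# board: tan color
u0,v0=313,190
reg=np.zeros(hs.shape[:2],bool); reg[170:212,292:335]=1
m=reg&(hs[...,1]>70)&(hs[...,0]<30)
P=T[m]; print("board n",m.sum(),np.nanmean(P,0))
rect=cv2.minAreaRect(P[:,:2].astype(np.float32)); print(rect)
# pipe points above 150
for N,W in(("top",T),("side",S)):
    for lo,hi in((145,180),(180,220),(220,265),(265,290)):
        k=(W[...,2]>lo)&(W[...,2]<hi)&(abs(W[...,0]-505)<70)&(abs(W[...,1]+135)<60)
        if k.sum(): print(N,lo,k.sum(),np.round(W[k].mean(0),1),np.round(W[k].min(0)),np.round(W[k].max(0)))
    # vise base top
    for lo,hi in((14,26),(94,104),(104,300)):
        k=(W[...,2]>lo)&(W[...,2]<hi)&(abs(W[...,0]-530)<130)&(abs(W[...,1]-115)<75)
        Q=W[k]; print(N,"vise",lo,k.sum(),np.round(Q.mean(0),1),np.round(Q.min(0)),np.round(Q.max(0)),cv2.minAreaRect(Q[:,:2].astype(np.float32)))
    print("bench z",np.nanmedian(W[(abs(W[...,2])<15)][:,2]))
```

```text
board n 300 [ 502.22231171 -132.24722985   11.40327033]
((525.6083984375, -140.31788635253906), (72.0240249633789, 94.82377624511719), 67.62550354003906)
top 145 15 [ 511.  -138.8  161.6] [ 504. -148.  146.] [ 525. -135.  178.]
top 180 13 [ 510.5 -138.7  200. ] [ 505. -148.  183.] [ 520. -135.  220.]
top 220 24 [ 510.9 -139.7  244.6] [ 505. -151.  220.] [ 524. -135.  265.]
top 265 47 [ 515.5 -146.3  268.9] [ 507. -156.  265.] [ 526. -137.  274.]
top vise 14 743 [509.7 107.7  19.3] [437.  59.  14.] [599. 161.  26.] ((518.1809692382812, 110.0793685913086), (100.43067169189453, 158.81533813476562), 88.00367736816406)
top vise 94 168 [494.8 108.8  98.4] [453.  78.  94.] [581. 131. 104.] ((516.8696899414062, 105.07379150390625), (49.742191314697266, 129.4984130859375), 88.29736328125)
top vise 104 281 [585.4 106.4 168.5] [456.  78. 104.] [619. 137. 223.] ((537.1685791015625, 108.32000732421875), (58.18359375, 164.11688232421875), 88.80563354492188)
bench z -0.6845334276952144
side 145 36 [ 515.3 -135.7  162.8] [ 506. -148.  146.] [ 526. -129.  179.]
side 180 44 [ 515.8 -136.1  198.4] [ 506. -143.  180.] [ 526. -129.  219.]
side 220 58 [ 516.8 -135.5  242.6] [ 507. -142.  221.] [ 527. -130.  265.]
side 265 20 [ 516.4 -141.3  269.2] [ 508. -151.  267.] [ 527. -133.  271.]
side vise 14 474 [515.7 135.3  19.2] [439.  61.  14.] [600. 167.  26.] ((519.3958740234375, 112.8860092163086), (104.06238555908203, 159.55445861816406), 87.6015853881836)
side vise 94 129 [501.2 116.9  98.3] [452.  91.  94.] [587. 142. 104.] ((520.0132446289062, 115.35763549804688), (135.2320556640625, 49.5457763671875), 2.1850554943084717)
side vise 104 263 [588.6 115.6 164.1] [557.  83. 105.] [622. 143. 221.] ((588.1256713867188, 116.42378234863281), (66.32418060302734, 55.871177673339844), 14.932750701904297)
bench z -1.0569042345766775
```

View pics/crop0.png

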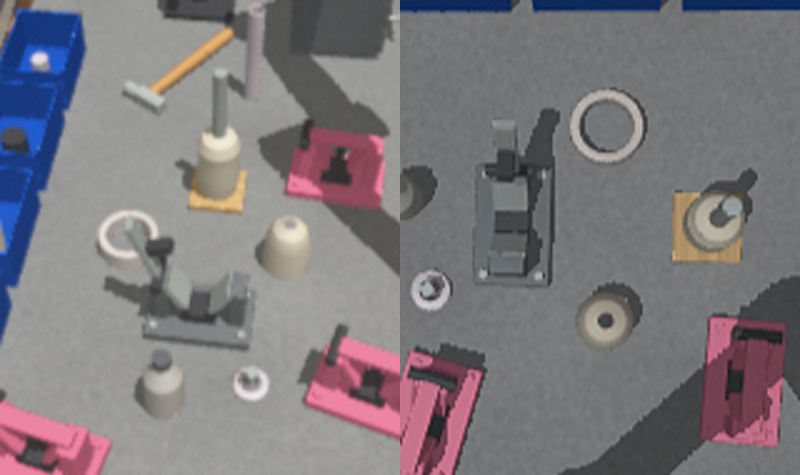

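The crop confirms it. The target cast is the plaster stump on the tan board with the pipe, and the target vise is the grey one, with its keeper leaning open towards +x. The tube has no board, and the pink vises stay untouched. First I raise the tool and turn it so the jaws lie across the push direction.

Emit:
move_arm(deltas="0 0 -0.9 0 0 -0.1535;0 0 -0.9 0 0 -0.1535;0 0 -0.9 0 0 -0.1535;0 0 -0.9 0 0 -0.1535;0 0 -0.9 0 0 -0.1535;0 0 -0.9 0 0 -0.1535;0 0 -0.9 0 0 -0.1535;0 0 -0.9 0 0 -0.1535", grip=0.8)

```text
clock: 1.9
position: [210.1, -588.6, 303.6]
ee_rot: [0.709, -0.705, -0.0, -0.0]
contact_force: [-1.3, 0.3, 0.4]
gripper_width: 7.8
```

Emit:
move_arm(deltas="-3.2 -2.56 0 0 0 0;-3.2 -2.56 0 0 0 0;-3.2 -2.56 0 0 0 0;-3.2 -2.56 0 0 0 0;-3.2 -2.56 0 0 0 0;-3.2 -2.56 0 0 0 0;-3.2 -2.56 0 0 0 0;-3.2 -2.56 0 0 0 0;-3.2 -2.56 0 0 0 0;-3.2 -2.56 0 0 0 0;-3.2 -2.56 0 0 0 0;-3.0 -2.53 0 0 0 0")

```text
clock: 3.4
position: [517.7, -205.4, 303.5]
ee_rot: [0.707, -0.707, 0.0, -0.0]
contact_force: [1.2, -1.3, 0.2]
gripper_width: 7.9
```

Run:
```python
from h import *
print(telemetry.read_state()["position"],telemetry.read_state()["contact_force"])
for n in ["side","top"]:
    im=eyes.get_image(n); np.save(n+"1.npy",cloud(im)); cv2.imwrite(f"pics/{n}1.png",im["pixels"])
a=cv2.imread("pics/side1.png")[90:290,170:370]; b=cv2.imread("pics/top1.png")[90:290,190:390]
cv2.imwrite("pics/crop1.png",np.hstack([cv2.resize(x,(400,400),interpolation=cv2.INTER_CUBIC) for x in(a,b)]))
```

```text
[ 517.7117689  -205.3894103   303.54308177] [ 1.2458379  -1.29301662  0.24582898]
```

View pics/crop1.png

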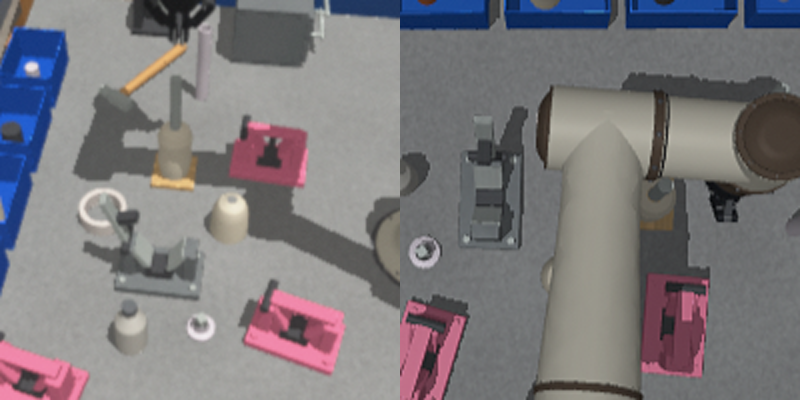

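The gripper hangs behind the pipe on the side away from the vise, in the side crop at (175,30). I lower it to pipe height there, well clear.

Emit:
move_arm(deltas="0 0 2 0 0 0;0 0 2.5 0 0 0;0 0 2.5 0 0 0;0 0.1 1.9 0 0 0;-1 0 0 0 0 0;-0.8 0 0 0 0 0;-0.5 0 0 0 0 0;-0.3 0 0 0 0 0;0 0 0 0 0 0")

```text
clock: 4.62
position: [516.2, -180.3, 214.7]
ee_rot: [0.707, -0.707, 0.0, -0.0]
contact_force: [-0.2, 0.5, -0.1]
gripper_width: 8.3
```

Emit:
move_arm(deltas="-0.4 0 0 0 0 0;-0.4 0 0 0 0 0;-0.4 0 0 0 0 0;-0.4 0 0 0 0 0;-0.5 0 0 0 0 0;-0.5 0 0 0 0 0;-0.5 0 0 0 0 0;-0.5 0 0 0 0 0")

```text
clock: 5.62
position: [516.2, -144.3, 214.4]
ee_rot: [0.707, -0.707, 0.0, -0.0]
contact_force: [-0.3, -2.1, 1.8]
gripper_width: 8.2
```

Run:
```python
from h import *
im=eyes.get_image("side"); np.save("side2.npy",cloud(im)); cv2.imwrite("pics/side2.png",cv2.resize(im["pixels"][80:260,180:360],(720,720),interpolation=cv2.INTER_CUBIC))
```

```text
(no output)
```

View pics/side2.png

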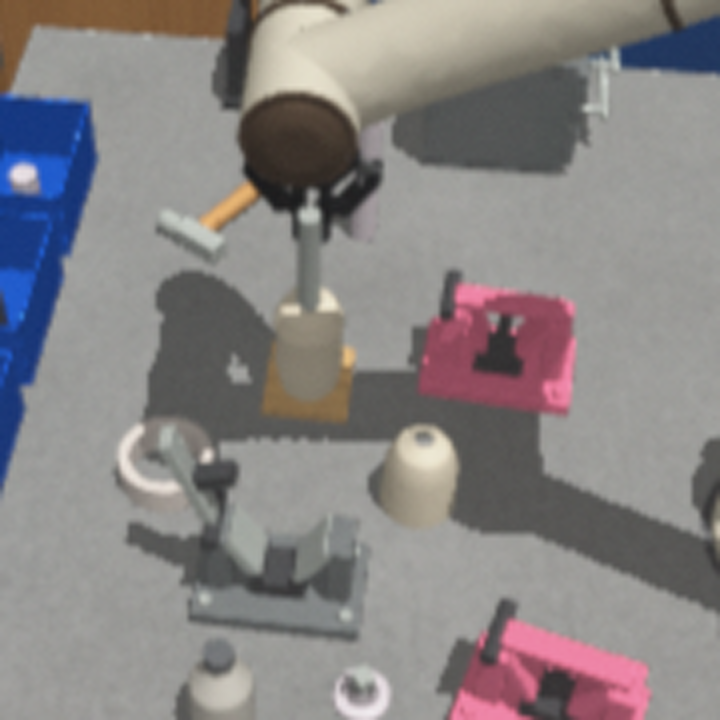

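The fingers touch the pipe centrally at (310,215), with a reaction of about 2 N, and the cast starts to tip. I continue pushing.

Emit:
move_arm(deltas="-0.6 0 0 0 0 0;-0.7 0 0 0 0 0;-0.7 0 0 0 0 0;-0.7 0 0 0 0 0;-0.7 0 0 0 0 0;-0.7 0 0 0 0 0;-0.7 0 0 0 0 0;-0.7 0 0 0 0 0;-0.7 0 0 0 0 0;-0.7 0 0 0 0 0")

```text
clock: 6.92
position: [515.7, -75.1, 214.1]
ee_rot: [-0.707, 0.707, 0.0, -0.0]
contact_force: [-0.6, 0.0, 0.3]
gripper_width: 7.8
```

Run:
```python
from h import *
im=eyes.get_image("side"); np.save("side3.npy",cloud(im)); cv2.imwrite("pics/side3.png",cv2.resize(im["pixels"][80:260,180:360],(720,720),interpolation=cv2.INTER_CUBIC))
```

```text
(no output)
```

View pics/side3.png

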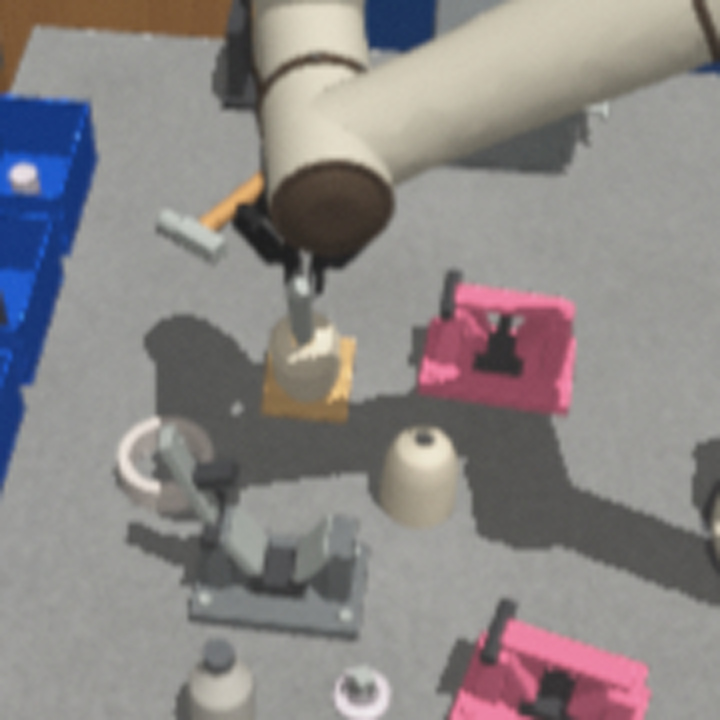

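The cast leans about 22° towards the vise, pipe tip at (300,285), and the board has not slid. I continue past the balance point.

Emit:
move_arm(deltas="-0.6 0 0 0 0 0;-0.6 0 0 0 0 0;-0.6 0 0 0 0 0;-0.6 0 0 0 0 0;-0.6 0 0 0 0 0;-0.5 0 0 0 0 0;-0.4 0 0 0 0 0;0 0 0 0 0 0;0 0 0 0 0 0")

```text
clock: 8.1
position: [516.0, -36.7, 214.3]
ee_rot: [-0.707, 0.707, -0.0, -0.0]
contact_force: [-0.6, -0.2, -0.1]
gripper_width: 8.0
```

Run:
```python
from h import *
im=eyes.get_image("side"); np.save("side4.npy",cloud(im)); cv2.imwrite("pics/side4.png",cv2.resize(im["pixels"][80:260,180:360],(720,720),interpolation=cv2.INTER_CUBIC))
```

```text
(no output)
```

View pics/side4.png

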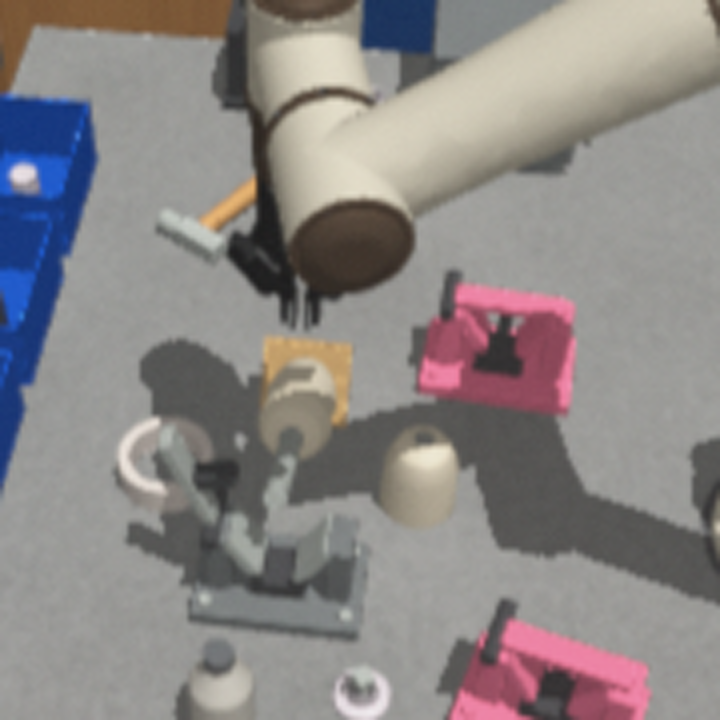

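The cast is past balance and falling towards the vise, with the pipe at (275,470). I raise the tool and let it settle.

Emit:
move_arm(deltas="0 0 -1 0 0 0;0 0 -1.5 0 0 0;0 0 -2 0 0 0;0 0 -2 0 0 0;0 0 -2 0 0 0;0 0 0 0 0 0;0 0 0 0 0 0", grip=0)

```text
clock: 9.02
position: [515.6, -36.6, 299.0]
ee_rot: [-0.707, 0.707, 0.0, -0.0]
contact_force: [0.8, 0.2, -0.8]
gripper_width: 0.0
```

Run:
```python
from h import *
for n in ["side","top"]:
    im=eyes.get_image(n); np.save(n+"5.npy",cloud(im)); cv2.imwrite(f"pics/{n}5.png",im["pixels"])
a=cv2.imread("pics/side5.png")[100:290,170:330]; b=cv2.imread("pics/top5.png")[100:290,190:350]
cv2.imwrite("pics/crop5.png",np.hstack([cv2.resize(x,(400,475),interpolation=cv2.INTER_CUBIC) for x in(a,b)]))
```

```text
(no output)
```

View pics/crop5.png

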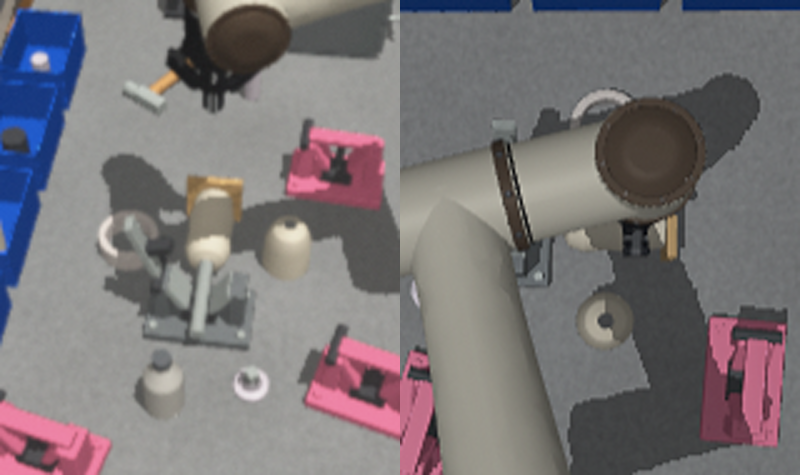

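The side crop shows the cast lying down with its board upright at (215,195) and the pipe along (205,260)–(198,330) in the vise. I measure the seating depth and the keeper.

Run:
```python
from h import *
S=np.load("side5.npy")
im=cv2.imread("pics/side5.png")
# pixel columns rows along pipe
for r in range(195,240,4):
    row=[]
    for c in range(240,262,2):
        row.append("%d,%d,%d"%tuple(np.nan_to_num(S[r,c])))
    print(r,row)
T=np.load("top0.npy");S0=np.load("side0.npy")
# keeper points
for N,W in(("top",T),("side",S0),("side5",S)):
    k=(W[...,2]>118)&(W[...,2]<235)&(abs(W[...,0]-590)<45)&(abs(W[...,1]-112)<45)
    Q=W[k]; print(N,len(Q))
    for lo in range(118,230,12):
        q=Q[(Q[:,2]>=lo)&(Q[:,2]<lo+12)]
        if len(q): print(lo,len(q),np.round(q.mean(0)),np.round(q.min(0)),np.round(q.max(0)))
```

```text
195 ['576,-38,-1', '567,-35,3', '559,-38,0', '544,13,69', '536,17,76', '528,20,81', '520,18,79', '512,22,85', '505,19,82', '498,11,74', '490,7,69']
199 ['573,-17,0', '565,-18,-1', '551,21,54', '542,30,66', '534,31,69', '526,35,75', '518,35,76', '511,35,77', '503,34,77', '496,29,71', '489,24,66']
203 ['571,0,-4', '562,2,0', '554,0,-2', '541,37,51', '533,44,60', '525,42,60', '517,44,64', '510,41,60', '503,40,60', '495,39,60', '488,29,47']
207 ['568,22,0', '560,19,-3', '552,19,-2', '544,20,0', '533,42,32', '524,58,55', '516,59,58', '509,56,55', '502,42,36', '495,38,32', '0,0,0']
211 ['555,104,90', '549,94,77', '549,42,2', '542,36,-4', '533,41,4', '521,80,60', '514,76,57', '507,71,50', '502,35,0', '495,32,-2', '483,97,90']
215 ['554,118,84', '547,112,78', '541,104,67', '535,94,52', '527,92,51', '519,99,62', '512,98,62', '507,66,16', '497,99,66', '489,106,77', '481,118,96']
219 ['552,134,83', '546,124,69', '539,119,63', '533,109,49', '525,114,57', '517,117,63', '510,113,58', '503,110,54', '495,116,65', '487,124,78', '479,134,93']
223 ['556,110,18', '545,134,57', '538,133,57', '532,119,36'
[... 1619 characters left out ...]
8 [606. 115. 196.] [601. 100. 190.] [615. 124. 201.]
202 21 [611. 115. 208.] [605.  97. 202.] [622. 127. 214.]
214 20 [615. 112. 217.] [610. 102. 214.] [621. 122. 221.]
side5 218
118 18 [580. 115. 123.] [576. 101. 118.] [589. 125. 129.]
130 15 [587. 119. 136.] [582. 105. 130.] [594. 126. 141.]
142 12 [591. 120. 149.] [586. 110. 142.] [598. 123. 154.]
154 15 [587. 121. 162.] [566. 118. 156.] [604. 125. 166.]
166 62 [582. 114. 173.] [556. 100. 166.] [607. 125. 178.]
178 40 [583. 113. 183.] [560.  98. 178.] [609. 124. 190.]
190 16 [607. 117. 197.] [602. 101. 191.] [615. 125. 202.]
202 19 [612. 114. 208.] [606.  98. 203.] [622. 123. 214.]
214 21 [614. 112. 217.] [608.  99. 214.] [621. 123. 220.]
```

The pipe's upper surface reads z≈60–62 mm along the vise, so its axis is at about 50 mm and it is fully seated. The keeper is at about 1.95 rad, with its free end near (622,110,217). I now go over and behind it with closed fingertips.

Emit:
move_arm(deltas="-2.44 -2.49 0 0 0 0;-2.44 -2.49 0 0 0 0;-2.44 -2.49 0 0 0 0;-2.44 -2.49 0 0 0 0;-2.44 -2.49 0 0 0 0;-2.44 -2.49 0 0 0 0;0 0 0 0 0 0;0 0 2 0 0 0;0 0 2 0 0 0;0 0 2 0 0 0;0 0 0 0 0 0")

```text
clock: 10.5
position: [663.8, 108.9, 237.1]
ee_rot: [-0.707, 0.707, 0.001, -0.002]
contact_force: [-0.8, 0.0, 0.1]
gripper_width: 0.0
```

Run:
```python
from h import *
for n in ["side"]:
    im=eyes.get_image(n); np.save(n+"6.npy",cloud(im)); cv2.imwrite(f"pics/{n}6.png",cv2.resize(im["pixels"][100:290,150:340],(720,720),interpolation=cv2.INTER_CUBIC))
```

```text
(no output)
```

View pics/side6.png

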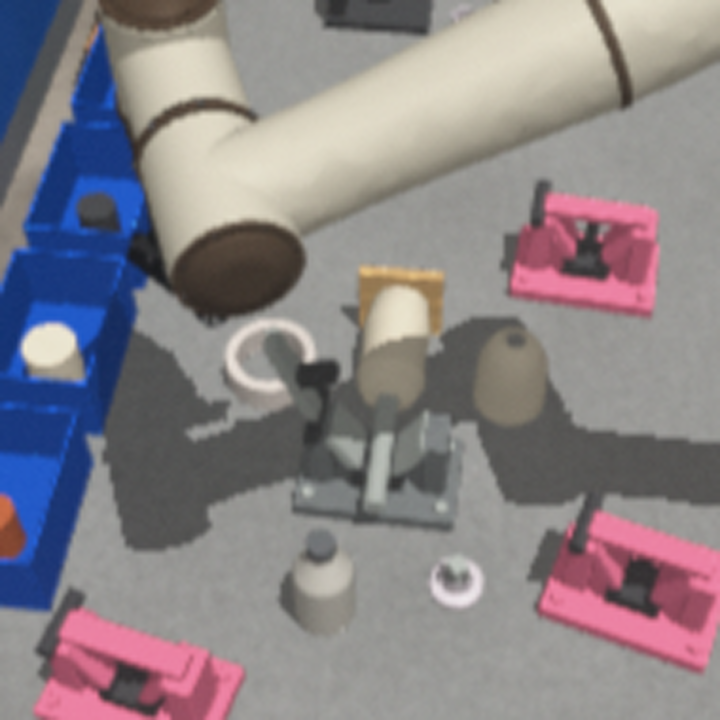

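The keeper is still open at (290,375), with its tongue at (318,373). The gripper is hidden behind the wrist at (215,310), outside the keeper and clear of it. I lower it and push towards the robot (-x).

Emit:
move_arm(deltas="0 0 2 0 0 0;0 0 2 0 0 0;0 1 0 0 0 0;0 0.8 0 0 0 0;0 0.8 0 0 0 0;0 0.8 0 0 0 0;0 0.8 0 0 0 0;0 0 0 0 0 0")

```text
clock: 11.55
position: [622.8, 109.8, 199.7]
ee_rot: [0.707, -0.707, -0.0, -0.0]
contact_force: [0.5, -0.1, -0.8]
gripper_width: -0.0
```

Run:
```python
from h import *
for n in ["side"]:
    im=eyes.get_image(n); np.save(n+"7.npy",cloud(im)); cv2.imwrite(f"pics/{n}7.png",cv2.resize(im["pixels"][100:290,150:340],(720,720),interpolation=cv2.INTER_CUBIC))
```

```text
(no output)
```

View pics/side7.png

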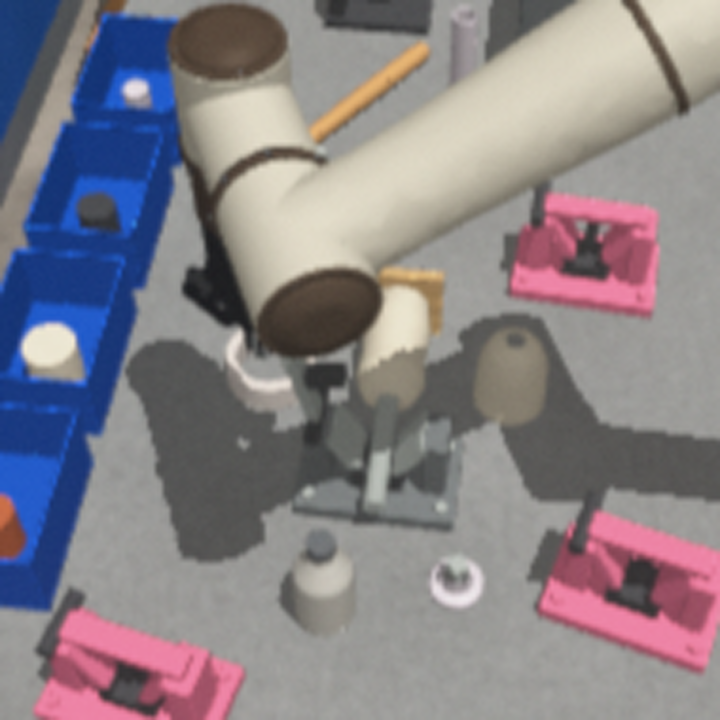

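The tongue has moved from (318,373) to (325,375), so the keeper is turning with little force. I continue.

Emit:
move_arm(deltas="0 0.8 0 0 0 0;0 0.8 0 0 0 0;0 0.8 0 0 0 0;0 0.8 0.1 0 0 0;0 0.8 0.1 0 0 0;0 0.9 0.1 0 0 0;0 0.9 0.1 0 0 0;0 0 0 0 0 0")

```text
clock: 12.6
position: [564.2, 109.6, 195.1]
ee_rot: [0.707, -0.707, -0.0, 0.001]
contact_force: [0.8, 0.9, 0.5]
gripper_width: 0.0
```

Run:
```python
from h import *
for n in ["side"]:
    im=eyes.get_image(n); np.save(n+"8.npy",cloud(im)); cv2.imwrite(f"pics/{n}8.png",cv2.resize(im["pixels"][100:290,150:340],(720,720),interpolation=cv2.INTER_CUBIC))
```

```text
(no output)
```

View pics/side8.png

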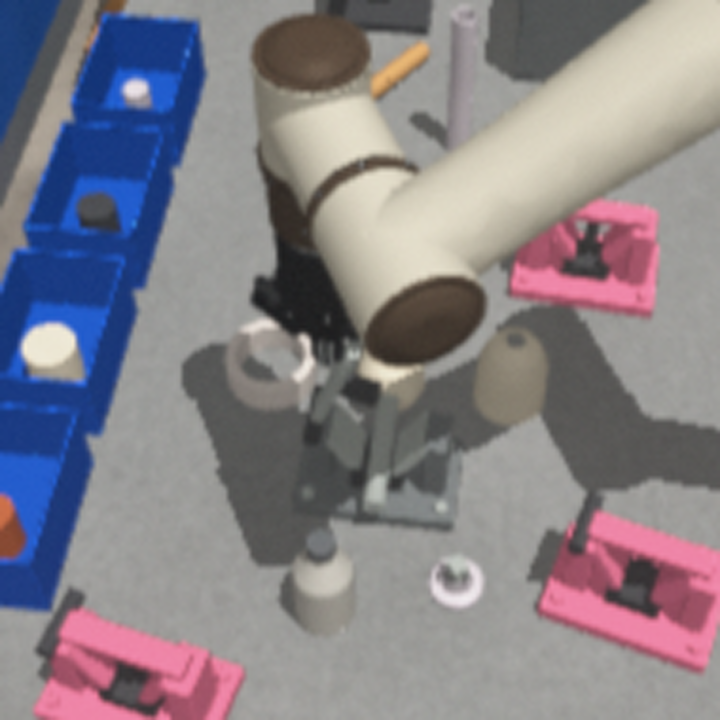

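The keeper is past upright and leaning over the slot, with the fingertip on its outer face at (340,350). I follow its arc down.

Emit:
move_arm(deltas="0 0.7 0.2 0 0 0;0 0.7 0.2 0 0 0;0 0.72 0.4 0 0 0;0 0.72 0.4 0 0 0;0 0.62 0.55 0 0 0;0 0.62 0.55 0 0 0;0 0.5 0.65 0 0 0;0 0.5 0.65 0 0 0;0 0 0 0 0 0")

```text
clock: 13.78
position: [513.7, 109.5, 158.5]
ee_rot: [-0.707, 0.707, 0.0, -0.001]
contact_force: [-0.6, 0.8, 0.3]
gripper_width: 0.0
```

Run:
```python
from h import *
for n in ["side"]:
    im=eyes.get_image(n); np.save(n+"9.npy",cloud(im)); cv2.imwrite(f"pics/{n}9.png",cv2.resize(im["pixels"][100:290,150:340],(720,720),interpolation=cv2.INTER_CUBIC))
```

```text
(no output)
```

View pics/side9.png

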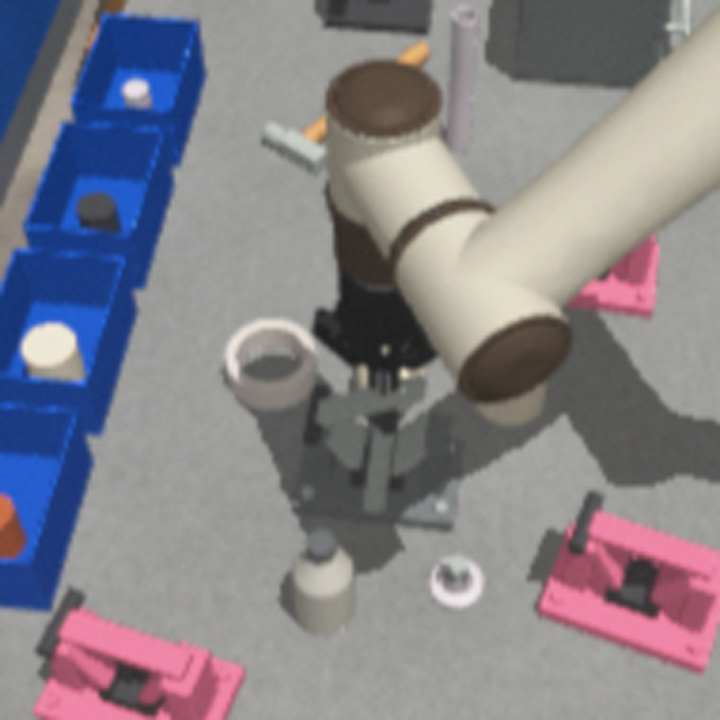

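The keeper is at about 30° above level, with the fingertips on its upper face at (390,375). I continue down to shut.

Emit:
move_arm(deltas="0 0.4 0.75 0 0 0;0 0.4 0.75 0 0 0;0 0.3 0.8 0 0 0;0 0.3 0.8 0 0 0;0 0.2 0.5 0 0 0;0 0.2 0.5 0 0 0;0 0 0.4 0 0 0;0 0 0 0 0 0")

```text
clock: 14.82
position: [496.3, 109.6, 113.9]
ee_rot: [-0.707, 0.707, 0.0, -0.0]
contact_force: [0.0, -0.0, 1.0]
gripper_width: 0.1
```

Emit:
move_arm(deltas="0 0.5 0.1 0 0 0;0 0 0.1 0 0 0;0 0 0.1 0 0 0;0 0 0.1 0 0 0;0 0 0 0 0 0")

```text
clock: 15.45
position: [491.3, 109.7, 111.9]
ee_rot: [0.707, -0.707, 0.0, 0.0]
contact_force: [-4.9, -0.2, 11.1]
gripper_width: 0.3
```

The tip stopped at z=111.9, which is the keeper's shut height, with 11 N. I press a little more to be sure, then lift off.

Emit:
move_arm(deltas="0 0 0.1 0 0 0;0 0 0.1 0 0 0;0 0 0.1 0 0 0;0 0 0 0 0 0")

```text
clock: 15.95
position: [491.5, 109.7, 111.6]
ee_rot: [0.708, -0.706, 0.001, -0.0]
contact_force: [-11.1, 0.0, 26.9]
gripper_width: 0.1
```

Firm stop: 27 N and no further travel. I lift straight up and move away to check.

Emit:
move_arm(deltas="0 0 -0.5 0 0 0;0 0 -1.5 0 0 0;0 0 -3 0 0 0;0 0 -5 0 0 0;0 0 -5 0 0 0;0 0 -4 0 0 0;4 0 0 0 0 0;5 0 0 0 0 0;5 0 0 0 0 0;5 0 0 0 0 0;5 0 0 0 0 0;3 0 0 0 0 0")

```text
clock: 17.45
position: [491.3, -162.3, 296.9]
ee_rot: [-0.706, 0.708, 0.0, -0.0]
contact_force: [0.8, 0.2, 0.0]
gripper_width: -0.1
```

Run:
```python
from h import *
print(telemetry.read_state()["position"])
for n in ["side","top"]:
    im=eyes.get_image(n); np.save(n+"a.npy",cloud(im)); cv2.imwrite(f"pics/{n}a.png",im["pixels"])
a=cv2.imread("pics/sidea.png")[100:290,150:340]; b=cv2.imread("pics/topa.png")[80:310,120:350]
cv2.imwrite("pics/cropa.png",np.hstack([cv2.resize(x,(400,400),interpolation=cv2.INTER_CUBIC) for x in(a,b)]))
for N in("side","top"):
    W=np.load(N+"a.npy")
    print(N)
    for x0 in range(450,600,12):
        k=(abs(W[...,0]-x0)<6)&(abs(W[...,1]-110)<12)&(W[...,2]<250)
        q=W[k]
        if len(q): 
            t=q[q[:,2]>95]; print(x0,len(q),np.round(q[:,2].max()),len(t) and np.round(np.median(t[:,2]),1))
    k=(abs(W[...,0]-517)<25)&(W[...,1]>134)&(W[...,1]<185)&(W[...,2]>25)&(W[...,2]<90); print("pipe end",k.sum(),np.round(W[k].mean(0)) if k.sum() else"", np.round(W[k][:,2].max()) if k.sum() else "")
# change detection
for N in("side","top"):
    d=np.abs(np.load(N+"a.npy")-np.load(N+"0.npy")).max(-1); d[~np.isfinite(d)]=0
    d=(d>25).astype(np.uint8); d=cv2.morphologyEx(d,cv2.MORPH_OPEN,np.ones((2,2)))
    print(N,[s.tolist() for s in cv2.connectedComponentsWithStats(d)[2][1:] if s[4]>15])
```

```text
[ 491.27943063 -162.25062599  296.88641124]
side
450 22 100.0 98.4
462 17 114.0 103.1
474 17 113.0 111.1
486 39 115.0 110.4
498 29 115.0 111.9
510 34 114.0 110.6
522 24 117.0 110.5
534 36 114.0 110.3
546 32 116.0 111.1
558 41 114.0 110.9
570 19 115.0 111.5
582 18 115.0 111.3
594 9 23.0 0
pipe end 95 [516. 152.  53.] 73.0
top
450 37 105.0 99.8
462 33 116.0 109.5
474 31 117.0 110.8
486 27 115.0 111.1
498 34 119.0 109.3
510 36 116.0 111.2
522 35 116.0 110.7
534 34 119.0 111.0
546 32 115.0 111.7
558 32 118.0 110.2
570 32 116.0 111.4
582 24 117.0 112.0
pipe end 87 [516. 152.  57.] 66.0
side [[247, 0, 232, 238, 24236], [242, 129, 26, 92, 1254], [221, 188, 20, 22, 198], [247, 228, 6, 8, 42]]
top [[228, 149, 11, 25, 209], [176, 153, 336, 231, 32365], [216, 187, 13, 7, 88]]
```

View pics/cropa.png

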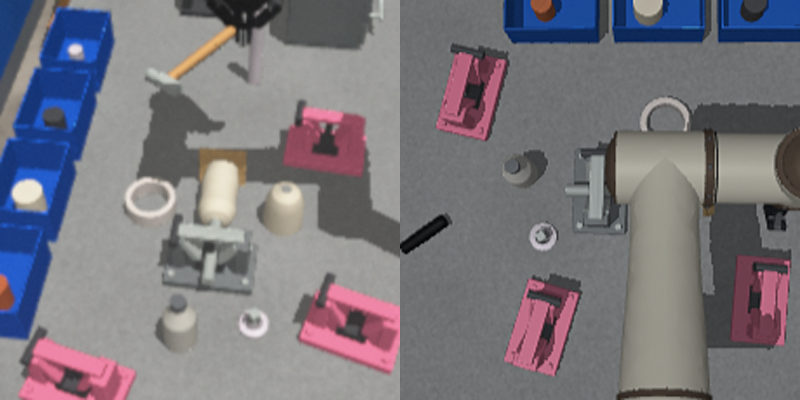

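View pics/sidea.png

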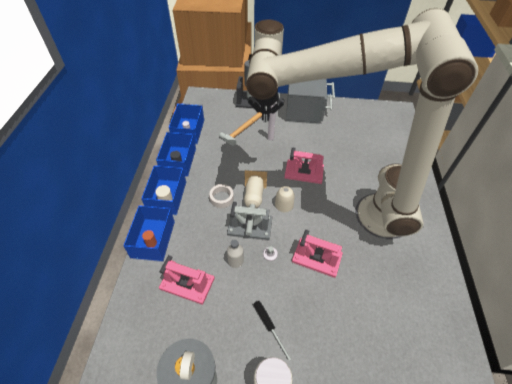

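Side crop: the keeper bar lies level across the pipe at (210,230), with the cast lying down and the pipe in the slot. The other things are where they were. Depth gives the bar's top face at about 111 mm along its whole length, so it is shut. I hand the job in.

Run:
```python
from h import *
print(arm.job_done())
```

```text
the job is handed in; nothing more can be done
None
```

The cast is tipped over with its pipe seated in the grey vise, and the keeper is shut across it. I handed the job in at about 17.5 s.

**What I did:** I pushed the pipe at about 215 mm height with nearly closed fingertips. The reaction read about 2 N near the start, and past its balance point the cast fell into the slot by itself. Then I swung the keeper over along its arc with closed fingertips and pressed it down. It stopped at a tip height of 111.6 mm with 27 N on it.

**Last checks:**
- **Pipe:** its top surface read about 60–62 mm right after the fall, which puts its axis at about 50 mm, the seated height. After shutting the keeper, the two cameras' average readings at the pipe's end were 53 and 57 mm, with scattered maxima of 66 and 73 mm. I took those as depth noise at the edges.
- **Keeper:** its top face read about 110–112 mm along nearly the whole bar, against 112 mm when shut.
- **Other things:** the only changes seen between the first and last pictures were the cast, the keeper and the robot. In the last top view the arm hid part of the bench; the side view showed the listed things standing as before.
- **Robot:** the gripper was raised clear and touching nothing, and no check failed.

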